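Hang the sample basket on the indexing head and index it to the third stop

TASK

Hang the white sample basket by its wire bail on the hook of the indexing head and let go of it. Then take the black bar knob on top and turn it clockwise (seen from above), counting the detent clicks, to the third stop, where the hook stands over the pad with the green disc; do not run past the third stop. Finish while still gripping the knob seated in that stop, with the basket hanging from the hook, and leave the bottle, the objective and the wafer box where they stand.

Things in the scene. Friction and masses are not known exactly. Their poses are not given: they have to be found in the camera images.
- basket_grip (a point): Centre of the blue grip tab of the loose sample basket, 128 mm above the basket's underside. The tab (16 mm in x, 14 mm in y, 40 mm high, from 106 to 146 mm above the underside) stands on the middle of the wire bail. Pinch it across its y sides. z is up.
- basket_eye (a point): Hanging point: underside of the bail wire at its middle, 26 mm below basket_grip, 102 mm above the tub's underside, 62 mm above its rim. Axes as the basket's.
- hook_saddle (a point): Top of the steel hook rod (8 mm round) in the hook's dip, where the bail shall rest, 145 mm above the desk, 130 mm from the knob's axis. The arm runs out level along this frame's -x axis; its top is 8 mm higher than the dip from 25 mm inside the saddle inward; outward (-x) it rises to the tip. z is up. The home detent keeps the arm from swinging under light touches.
- hook_tip (a point): Centre of the round end (8 mm) of the hook, 28 mm outward (-x) of the saddle; the end's highest point is 12 mm above the saddle's top.
- hook_arm: The hook arm, fixed to the turning head; origin on the head's vertical axis, 138 mm above the desk.
- knob_grip (a point): On the knob's vertical axis at the height to grip, 222 mm above the desk. The black bar is 46 mm long (x), 14 mm thick (y: pinch across this), from 190 to 237 mm above the desk, with a white line towards the hook. Below, at 172 to 182 mm, is the scalloped dividing plate of 47 mm radius. Knob, plate and hook turn as one; -x always points the way of the hook.
- turn_knob: The black bar knob; origin on its axis, 182 mm above the desk.
- index_head (a joint): Angle of the knob (rad), growing clockwise seen from above. A spring plunger makes a stop every 0.349 rad (20 degrees): home stop at 0 where it starts, first at 0.349, second at 0.698, third at 1.047, a fourth at 1.396. Leaving a stop takes about 0.3 Nm; past half-way to the next it is pulled on into it.
- green_pad (a point): Centre of the top of the station pad with the green disc, third pad after home, on the fixed stand; five round pads 42 mm wide lie on the desk under the hook's path, 130 mm from the axis, one under each stop.
- basket: Sample basket, about 0.15 kg: open white tub 50 x 50 mm, 40 mm high; origin under its centre. Its steel bail (6 mm wire, in the y-z plane) rises at both y sides, inner faces at y = +-23 mm, upright to 80 mm, then slopes like a roof to the middle, so it centres on a hook. A hook passes the window under the bail along the basket's x axis, from either side. A sample puck is fixed inside.
- dropper_bottle: Bystander: brown bottle with black dropper cap, 33 mm wide, 94 mm high; origin under its centre.
- spare_objective: Bystander: white and black microscope objective with a green ring, 27 mm wide, 50 mm high; origin under its centre.
- wafer_box: Bystander: round white wafer carrier, 66 mm wide, 18 mm high; origin under its centre.
Mind the look-alikes: they are no part of the job. There is more than one size of the basket; the job needs the smaller.

How it is judged:
By the outcome, as a careful person would: the job done as asked, in the order asked, and still so for the second after the job is handed in, while the arm keeps its last pose, push and grip.
It also fails if it takes over 64 s, if anything falls off the work surface, if the arm or the gripper's body presses on something with over 40 N, if the wrist force passes 120 N, or if a joint passes its speed limit or range.

ROBOT

A 7-joint arm with a two-finger parallel gripper is mounted at the origin on a cart in front of the work surface, level with it; the furniture and walls round the work are solid. World frame = base frame: x ahead of the robot, y to its left, z up, the work surface at z = 0. Lengths are in mm, angles in degrees, forces in N, time in s.
With the tool pointing down it reaches from about 425 to 1025 mm from the base axis. Payload 3.6 kg.
Tool frame: the origin (TCP) lies between the finger pads; the fingertips stand 11 mm ahead of it and the grasp point (between the pads) lies 8 mm behind it; z points along the fingers, y is the direction in which the jaws open and shut (so a half turn about z gives the same grasp; the last joint's range is limited). The gripper opens to 85 mm and grips with 20 to 120 N. Pads are 22 mm wide; open, the fingers measure 114 mm over their backs; the gripper's body (76 mm by 85 mm) begins 54 mm behind the grasp point. The pads swing forward as they close: fully open they stand 13 mm farther back than shut.
Start: joints at [63.398, 33.873, 2.773, 92.16, -1.908, 54.013, -1.931], TCP at [262.713, -675.73, 211.002] pointing down, gripper open.
Joint ranges: [-153.93, 153.93], [-27.13, 128.08], [-72.61, 78.16], [10.71, 143.7], [-87.88, 267.88], [4.46, 118.87], [-176.78, 176.78]. Speed limits (degrees/s): [147.25, 147.25, 180, 180, 180, 180, 180].

INTERFACE

Orientations are given as a 3x3 rotation matrix whose columns are the frame's x, y, z axes.
In Python, from rig import ctrl gives the robot as it stands.
- The arm moves only by the tool carry_out, never from a script. Its argument "motion" is a list of rows, each an object with "delta_rot": the turn, a rotation vector about the tool's x, y, z in degrees, a list of three; "slide": the shift along the tool's x, y, z in m, a list of three; "claw": the closure, from -1 (fully open) to 1 (shut), so that 0 is half open. A call has exactly 5 rows; each row is the pose to reach, as a shift and turn from the pose measured when the call began, along the tool's axes at that moment; what a row does not reach only later rows make up. A row lasts 1/12 s, in which the tool goes at most 41.7 mm and 7.16 degrees, less where a joint would pass 70% of its speed; a pose out of reach is approached as far as the arm can. A call with a gripper value outside its range is refused whole. The fingers move at their own pace and stop on an object; the grip force is fixed at half the most. Time passes only in rows, so rows that repeat a pose let the fingers close, or fill a call up. It gives the time, the measured TCP pose, the force and the opening at its end, in the units of the state.
- ctrl.get_state(): the state, without advancing time (a new reading comes with each control period).
- ctrl.capture(name): name is "side" or "top" or "wrist"; returns the picture (420x560x3 uint8, blue, green, red); there is no depth.
- ctrl.camera_params(name): a dict with "intrinsics" (3x3 intrinsics, pixels), "R" (3x3) and "t" (3): a world point X has camera coordinates R X + t; the wrist camera has in their place "hand_eye" (4x4, takes a point from camera to tool coordinates, whose origin is the TCP and whose axes are the flange's). Camera axes: x right, y down, z forward; pixel columns grow to the right and rows downward; lengths in mm; the calibration is good to about 2 mm. A picture is of the moment at which its call begins: read the wrist's pose just before it. camera_params takes no time and is no camera call.
- ctrl.close_job(): hands the job in, once; it reports no verdict.
Trained networks look in the newest picture that a camera, given by its name, has taken for a name from the list of things; names that differ only in an ending like _2 or _b are one class to them, and where a whole thing is asked for, a point or a joint stands for the part that bears it (a point fixed in the world has none). Each returns a list of dicts, best first, with "confidence" (0 to 1); they miss things now and then, are a little off and sometimes report something else, mostly with a low value. They report only what shows in the picture. A call takes as long as a camera call. They do not tell look-alikes from the thing itself.
- ctrl.spot_in(camera, query): "box" ([left, top, width, height] as shares, 0 to 1, of the picture: columns of its width, rows of its height, round what is visible of it).
- ctrl.silhouettes(camera, query): "pixels" (420x560 bool, what is visible of it) and "box" ([left, top, width, height] as shares, 0 to 1, of the picture: columns of its width, rows of its height, round what is visible of it).
The state is a dict: "clock": time; "q": joint angles; "qvel": joint speeds; "joint_efforts": joint torques, N m; "tcp_pos": TCP position; "eef_rot": TCP orientation; "force": force on the tool from outside, world axes, zero at the start; "wrist_torque": the same for the moment, N m; "width": finger opening in mm.
Only numpy, scipy, OpenCV 4.12 (cv2) and the standard library are available. Lean on these libraries where they do the work, as an engineer would, in place of code of your own. Each camera call takes 0.05 s, during which the arm holds its last target.

## Working session

There is one attempt and no reset: what is moved stays moved. The work goes in short steps, Python scripts to look and compute and a tool call to move; the robot and the scene stay as the last step left them, time stands still between calls to the robot, and variables do not carry over. Pictures are saved under pics/ and viewed, and the job is handed in when it is done.

Besides the shell and the picture viewer there is one more tool, called after "Call:" as a command line: name --argument value ..., lists and objects as JSON in quotes. carry_out: Moves the arm, as the interface text tells. Its arguments: {"type":"object","properties":{"motion":{"type":"array","items":{"type":"object","properties":{"delta_rot":{"type":"array","items":{"type":"number"}},"slide":{"type":"array","items":{"type":"number"}},"claw":{"type":"number"}}}}},"required":["motion"]}

```bash
ls; mkdir -p pics; python3 - <<'E'
from rig import ctrl
import cv2,json,numpy as np
s=ctrl.get_state()
print({k:np.round(v,3).tolist() for k,v in s.items()})
for n in ["side","top","wrist"]:
    im=ctrl.capture(n); cv2.imwrite(f"pics/{n}0.png",im)
    p=ctrl.camera_params(n); print(n,{k:np.round(v,3).tolist() for k,v in p.items()})
E
```

```text
pics
{'clock': 0.0, 'q': [63.396, 33.925, 2.765, 92.237, -1.91, 54.012, -1.931], 'qvel': [-0.052, 0.003, 0.039, 0.063, 0.063, -0.068, 0.011], 'joint_efforts': [-0.0, -54.869, 1.546, -19.813, 0.009, 0.009, -0.0], 'tcp_pos': [262.449, -674.884, 209.841], 'eef_rot': [[0.932, 0.362, -0.001], [0.362, -0.932, 0.002], [-0.0, -0.002, -1.0]], 'force': [-0.742, 0.487, -0.943], 'wrist_torque': [0.017, -0.003, 0.002], 'width': 85.591}
side {'intrinsics': [[506.037, 0.0, 276.79], [0.0, 506.037, 199.727], [0.0, 0.0, 1.0]], 'R': [[0.961, -0.276, 0.015], [-0.197, -0.721, -0.664], [0.195, 0.635, -0.747]], 't': [-581.411, 243.803, 1093.012]}
top {'intrinsics': [[439.264, 0.0, 277.34], [0.0, 439.264, 209.052], [0.0, 0.0, 1.0]], 'R': [[0.008, -1.0, -0.016], [-0.994, -0.006, -0.108], [0.108, 0.017, -0.994]], 't': [44.744, 629.423, 1321.098]}
wrist {'intrinsics': [[326.053, 0.0, 283.478], [0.0, 326.053, 209.451], [0.0, 0.0, 1.0]], 'hand_eye': [[-0.001, -0.957, -0.29, 74.263], [1.0, -0.0, -0.001, -0.169], [0.001, -0.29, 0.957, -163.02], [0.0, 0.0, 0.0, 1.0]]}
```

View pics/side0.png

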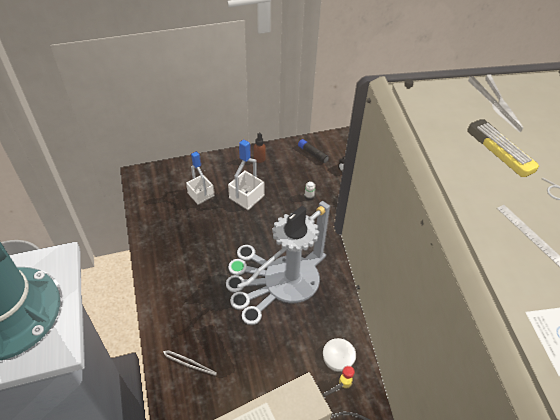

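View pics/top0.png

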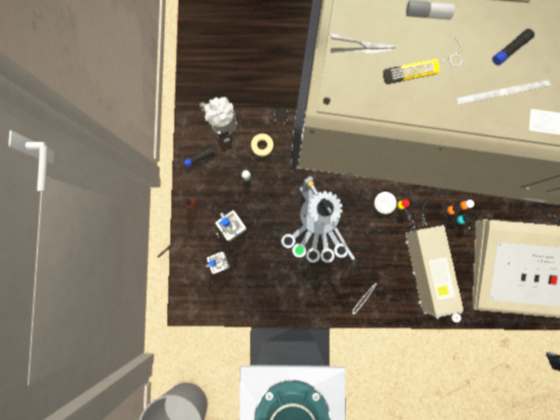

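View pics/wrist0.png

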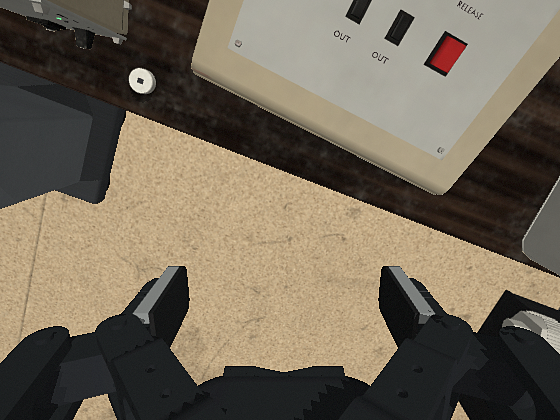

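```bash
cat > h.py <<'E'
from rig import ctrl
import cv2,numpy as np
from scipy.optimize import least_squares
def cam(n):
    p=ctrl.camera_params(n)
    K=np.array(p["intrinsics"])
    if n=="wrist":
        s=ctrl.get_state(); H=np.array(p["hand_eye"]); Rt=np.array(s["eef_rot"]); tt=np.array(s["tcp_pos"])
        Rcw=Rt@H[:3,:3]; c=Rt@H[:3,3]+tt
        return K,Rcw.T,-Rcw.T@c
    return K,np.array(p["R"]),np.array(p["t"])
def proj(c,X):
    K,R,t=c; x=K@(R@np.asarray(X,float)+t); return x[:2]/x[2]
def tri(obs): # list of (cam,uv)
    f=lambda X: np.concatenate([proj(c,X)-uv for c,uv in obs])
    r=least_squares(f,[600,0,100]); return r.x,np.abs(r.fun).max()
def onz(c,uv,z):
    K,R,t=c; d=R.T@np.linalg.inv(K)@[uv[0],uv[1],1]; o=-R.T@t
    return o+d*(z-o[2])/d[2]
E
python3 - <<'E'
from h import *
W=np.array([560,420,560,420])
for n in ["side","top"]:
    im=cv2.imread(f"pics/{n}0.png")
    for q in ["basket","basket_grip","hook_arm","turn_knob","hook_tip","dropper_bottle","spare_objective","wafer_box","green_pad"]:
        for r in ctrl.spot_in(n,q)[:4]: print(n,q,round(r["confidence"],2),np.round(np.array(r["box"])*W,1).tolist())
    x0,y0=(170,130) if n=="side" else (190,160)
    cv2.imwrite(f"pics/{n}1.png",cv2.resize(im[y0:y0+200 if n=="side" else y0+130,x0:x0+190],None,fx=4 if n=="top" else 3,fy=4 if n=="top" else 3,interpolation=cv2.INTER_CUBIC))
print(ctrl.get_state()["clock"])
E
```

```text
side basket 0.86 [185.8, 153.7, 29.2, 48.7]
side basket 0.65 [224.9, 139.2, 38.8, 71.6]
side basket_grip 0.94 [228.4, 139.9, 37.1, 68.5]
side hook_arm 0.81 [236.9, 247.2, 50.8, 39.3]
side turn_knob 0.72 [282.3, 208.4, 22.8, 29.4]
side hook_tip 0.65 [238.0, 248.2, 50.0, 37.6]
side dropper_bottle 0.85 [251.8, 136.2, 9.6, 23.3]
side spare_objective 0.57 [305.1, 183.5, 8.7, 17.6]
side wafer_box 0.67 [324.9, 339.5, 28.5, 31.5]
side green_pad 0.95 [225.2, 204.4, 102.2, 119.9]
top basket 0.88 [217.2, 208.3, 30.0, 31.2]
top basket 0.78 [208.0, 255.9, 19.3, 17.2]
top basket 0.56 [243.0, 168.7, 9.7, 14.9]
top basket_grip 0.61 [217.4, 215.8, 29.7, 23.8]
top basket_grip 0.6 [206.0, 251.7, 28.1, 19.8]
top hook_arm 0.64 [333.7, 223.1, 20.8, 35.2]
top turn_knob 0.63 [318.7, 199.8, 12.9, 18.1]
top spare_objective 0.46 [242.0, 167.6, 12.2, 15.9]
top wafer_box 0.64 [374.4, 192.6, 21.0, 24.3]
top green_pad 0.93 [283.9, 178.6, 68.0, 85.3]
top green_pad 0.3 [331.0, 224.2, 26.3, 35.8]
top green_pad 0.19 [206.6, 255.7, 21.8, 17.8]
1.05
```

View pics/side1.png

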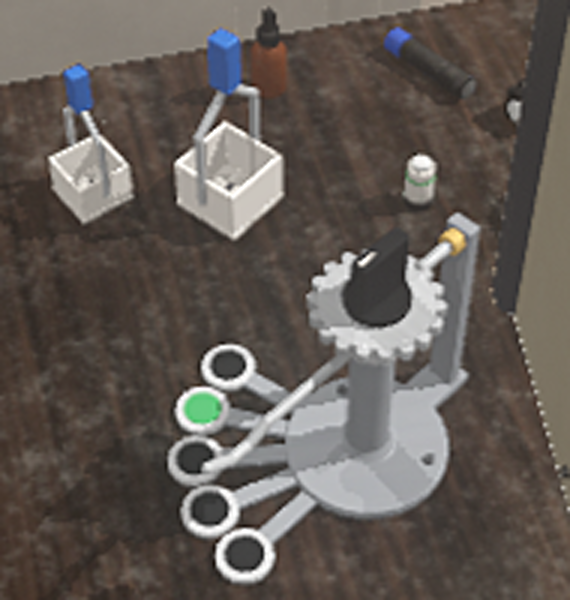

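View pics/top1.png

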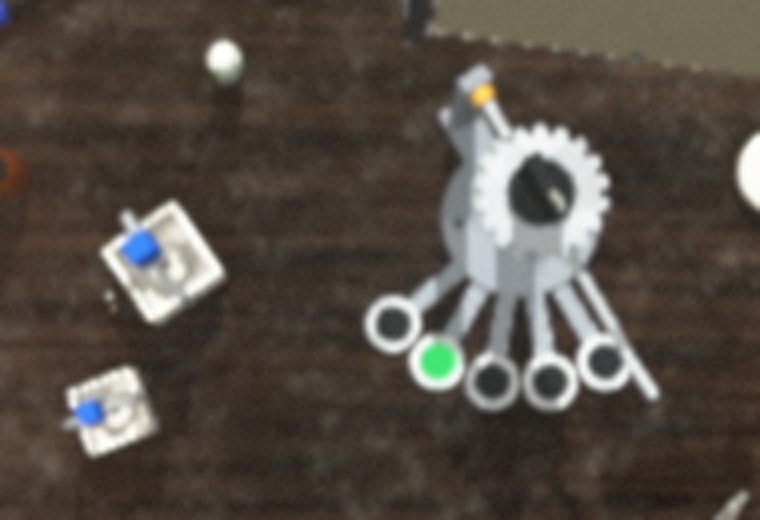

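```bash
python3 - <<'E'
from h import *
S=cam("side");T=cam("top")
B={}
for n in ["side","top"]:
    im=cv2.imread(f"pics/{n}0.png"); hsv=cv2.cvtColor(im,cv2.COLOR_BGR2HSV)
    m=cv2.inRange(hsv,(100,130,80),(130,255,255))
    k,l,st,ce=cv2.connectedComponentsWithStats(m)
    for i in range(1,k):
        if st[i,4]>15: print(n,"blue",st[i].tolist(),ce[i].round(1).tolist())
E
```

```text
side blue [298, 139, 9, 9, 42] [301.5, 142.9]
side blue [239, 140, 11, 21, 186] [244.4, 149.8]
side blue [191, 152, 10, 16, 100] [195.6, 159.1]
top blue [494, 51, 13, 13, 108] [499.9, 57.1]
top blue [184, 159, 8, 7, 42] [187.5, 162.2]
top blue [221, 218, 8, 8, 50] [224.7, 221.7]
top blue [209, 261, 6, 5, 25] [211.8, 262.8]
```

```bash
python3 - <<'E'
from h import *
S=cam("side");T=cam("top")
for n,a,b in [("small",(195.6,159.1),(211.8,262.8)),("large",(244.4,149.8),(224.7,221.7)),
 ("knobtop",(170+385/3,130+247/3),(190+540/4,160+180/4)),
 ("green",(170+202/3,130+408/3),(190+437/4,160+361/4)),
 ("home",(170+245/3,130+554/3),(190+604/4,160+360/4)),
 ("p1",(170+210/3,130+510/3),(190+548/4,160+380/4)),
 ("p2",(170+194/3,130+460/3),(190+491/4,160+382/4)),
 ("p4",(170+230/3,130+366/3),(190+393/4,160+323/4)),
 ("hooktip",(170+210/3,130+466/3),(190+656/4,160+394/4)),
 ("plungball",(170+454/3,130+240/3),(190+483/4,160+94/4)),
 ("posttop",(170+465/3,130+222/3),(190+475/4,160+72/4)),
 ]:
    X,e=tri([(S,a),(T,b)]); print(n,X.round(1),round(e,2))
for u in [(300,168),(490,195)]: print("cabinet base",onz(T,u,0).round())
for u in [(333,20),(300,168),(560,205)]: print(u,onz(T,u,0).round())
print("tub z40 corners?")
for q in [(66,377),(126,367),(157,430),(95,457)]: print(onz(T,(190+q[0]/4,160+q[1]/4),40).round(1))
for q in [(172,200),(225,272),(155,323),(102,254)]: print(onz(T,(190+q[0]/4,160+q[1]/4),50).round(1))
E
```

```text
small [463.7 233.1 126.3] 0.11
large [578.1 193.5 164.9] 0.15
knobtop [621.1 -79.7 232.3] 0.75
green [503.9 -19.5   7.8] 0.14
home [ 505.5 -149.4    6.2] 0.07
p1 [ 489.7 -106.1    3.6] 0.09
p2 [487.8 -61.7   4.6] 0.1
p4 [534.   14.7   5.9] 0.4
hooktip [ 481.2 -165.7  159.1] 0.58
plungball [685.9 -45.2 180.3] 0.36
posttop [697.2 -38.6 189.1] 0.54
cabinet base [765. -21.   0.]
cabinet base [ 682. -620.    0.]
(333, 20) [1264. -129.    0.]
(300, 168) [765. -21.   0.]
(560, 205) [ 651. -836.    0.]
tub z40 corners?
[488.5 264.1  40. ]
[496.5 218.4  40. ]
[449.1 193.8  40. ]
[428.4 240.5  40. ]
[623.6 184.6  50. ]
[568.8 143.2  50. ]
[529.8 195.7  50. ]
[581.9 237.2  50. ]
```

Call:
carry_out --motion '[{"slide": [0.01,-0.01,-0.04],"delta_rot": [0,0,0],"claw": -1},{"slide": [0.02,-0.02,-0.08],"delta_rot": [0,0,0],"claw": -1},{"slide": [0.035,-0.035,-0.11],"delta_rot": [0,0,0],"claw": -1},{"slide": [0.06,-0.06,-0.13],"delta_rot": [0,0,0],"claw": -1},{"slide": [0.085,-0.09,-0.14],"delta_rot": [0,0,0],"claw": -1}]'

```text
clock: 1.47
tcp_pos: [310.1, -563.2, 355.1]
eef_rot: [[0.933, 0.36, 0.004], [0.36, -0.933, -0.007], [0.001, 0.008, -1.0]]
force: [1.4, -0.1, -0.4]
width: 85.3
```

Call:
carry_out --motion '[{"slide": [0.3,-0.34,-0.05],"delta_rot": [0,0,0],"claw": -1},{"slide": [0.3,-0.34,-0.05],"delta_rot": [0,0,0],"claw": -1},{"slide": [0.3,-0.34,-0.05],"delta_rot": [0,0,0],"claw": -1},{"slide": [0.3,-0.34,-0.05],"delta_rot": [0,0,0],"claw": -1},{"slide": [0.3,-0.34,-0.05],"delta_rot": [0,0,0],"claw": -1}]'

```text
clock: 1.88
tcp_pos: [382.0, -365.1, 375.2]
eef_rot: [[0.933, 0.36, 0.004], [0.36, -0.933, -0.008], [0.001, 0.009, -1.0]]
force: [0.8, -0.4, -0.2]
width: 85.6
```

Call:
carry_out --motion '[{"slide": [0.16,-0.18,-0.02],"delta_rot": [0,0,0],"claw": -1},{"slide": [0.16,-0.18,-0.02],"delta_rot": [0,0,0],"claw": -1},{"slide": [0.16,-0.18,-0.02],"delta_rot": [0,0,0],"claw": -1},{"slide": [0.16,-0.18,-0.02],"delta_rot": [0,0,0],"claw": -1},{"slide": [0.16,-0.18,-0.02],"delta_rot": [0,0,0],"claw": -1}]'

```text
clock: 2.3
tcp_pos: [454.4, -170.6, 391.7]
eef_rot: [[0.933, 0.359, 0.005], [0.359, -0.933, -0.008], [0.002, 0.009, -1.0]]
force: [1.5, -0.6, -0.4]
width: 85.2
```

```bash
python3 - <<'E'
from h import *
s=ctrl.get_state();c=cam("wrist");im=ctrl.capture("wrist");cv2.imwrite("pics/w1.png",im);np.save("w1.npy",np.hstack([c[1],c[2][:,None]]))
print(s["tcp_pos"],s["clock"],np.abs(s["qvel"]).max())
E
```

```text
[ 454.36030244 -170.55960737  391.68392814] 2.3 61.23088283444824
```

View pics/w1.png

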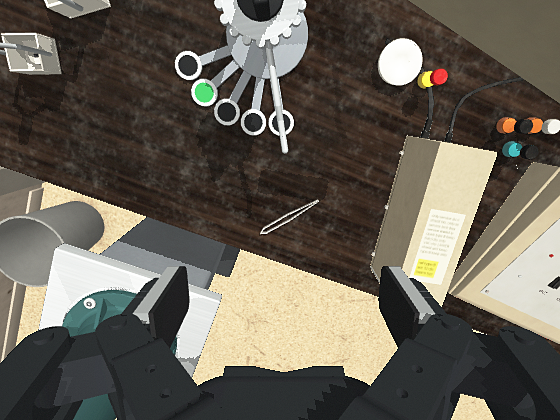

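Call:
carry_out --motion '[{"slide": [0.07,-0.19,0],"delta_rot": [0,0,0],"claw": -1},{"slide": [0.07,-0.19,0],"delta_rot": [0,0,0],"claw": -1},{"slide": [0.07,-0.19,0],"delta_rot": [0,0,0],"claw": -1},{"slide": [0.07,-0.19,0],"delta_rot": [0,0,0],"claw": -1},{"slide": [0.07,-0.19,0],"delta_rot": [0,0,0],"claw": -1}]'

```text
clock: 2.77
tcp_pos: [452.4, 37.3, 392.5]
eef_rot: [[0.928, 0.371, 0.01], [0.371, -0.928, -0.002], [0.009, 0.006, -1.0]]
force: [1.7, -0.5, -0.0]
width: 85.7
```

```bash
python3 - <<'E'
from h import *
ctrl.capture("wrist")
s=ctrl.get_state();c=cam("wrist");im=ctrl.capture("wrist");cv2.imwrite("pics/w2.png",im);np.save("w2.npy",np.hstack([c[1],c[2][:,None]]))
print(s["tcp_pos"],s["clock"],np.abs(s["qvel"]).max())
E
```

```text
[452.05934987  48.02114194 393.13343326] 2.8167 12.055895666535037
```

View pics/w2.png

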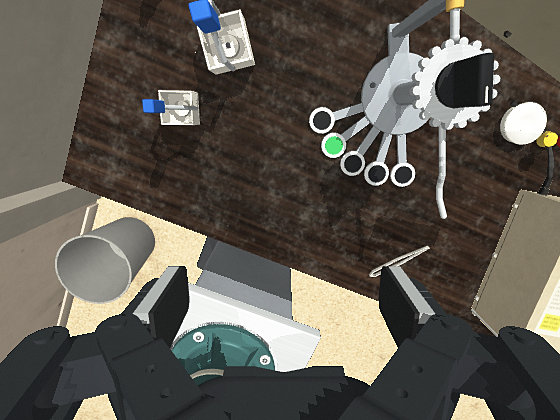

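```bash
python3 - <<'E'
import cv2
im=cv2.imread("pics/w2.png")
a=cv2.resize(im[0:230,300:520],None,fx=2.6,fy=2.6,interpolation=cv2.INTER_CUBIC)
cv2.imwrite("pics/w2a.png",a)
cv2.imwrite("pics/w2b.png",cv2.resize(im[75:140,130:215],None,fx=8,fy=8,interpolation=cv2.INTER_CUBIC))
E
```

```text
(no output)
```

View pics/w2a.png

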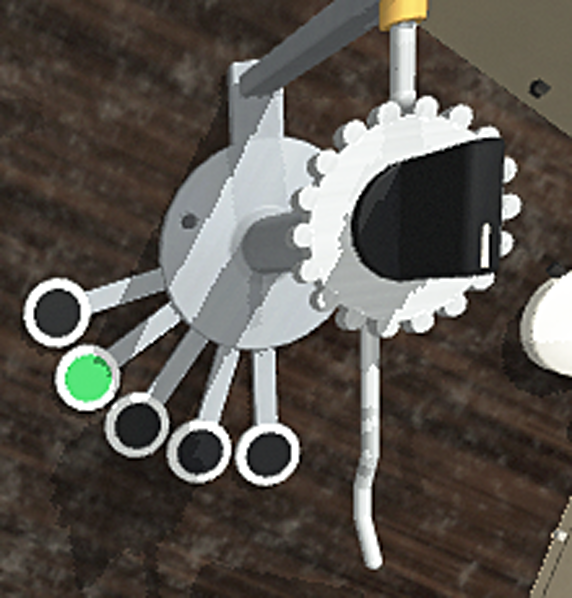

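View pics/w2b.png

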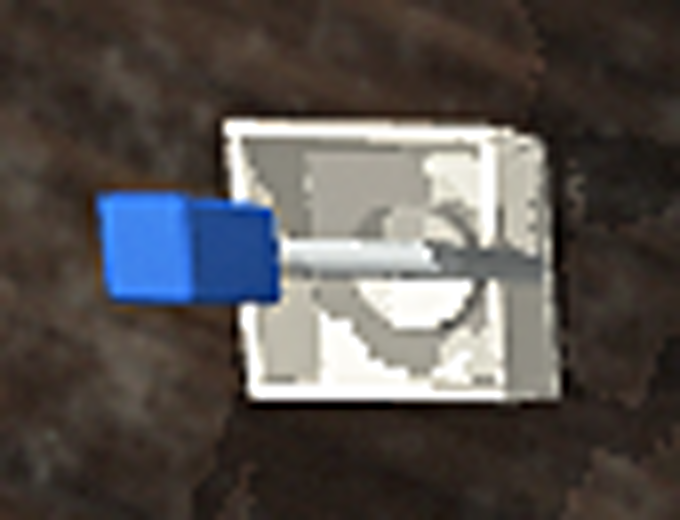

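```bash
cat > fit.py <<'E'
from h import *
K=cam("wrist")[0]; M=np.load("w2.npy"); W=(K,M[:,:3],M[:,3]); T=cam("top");S=cam("side")
a=lambda x,y:np.array([300+x/2.6,y/2.6]); b=lambda x,y:np.array([130+x/8,75+y/8])
s3=lambda x,y:np.array([170+x/3,130+y/3]); t4=lambda x,y:np.array([190+x/4,160+y/4])
pads={"W":[a(268,454),a(199,450),a(137,424),a(87,378),a(56,313)],
"T":[t4(604,360),t4(548,380),t4(491,382),t4(437,360),t4(393,323)],
"S":[s3(245,554),s3(210,510),s3(194,460),s3(202,408),s3(230,366)]}
C={"W":W,"T":T,"S":S}
tips={"W":a(374,561),"T":t4(655,394),"S":s3(210,466)}
def head(p,z=6):
    ax,ay,phi=p[:3]; z=p[3]; 
    out={}
    P=[]
    for k in range(5):
        an=phi-np.radians(20*k); P.append([ax+130*np.cos(an),ay+130*np.sin(an),z])
    tip=[ax+158*np.cos(phi),ay+158*np.sin(phi),153]
    return P,tip
def resid(p,cs):
    P,tip=head(p); r=[]
    for c in cs:
        for k in range(5): r.append(proj(C[c],P[k])-pads[c][k])
        r.append(proj(C[c],tip)-tips[c])
    return np.concatenate(r)
for cs in ["W","T","S","WTS"]:
    r=least_squares(resid,[621,-80,np.radians(211),6],args=(cs,),loss="soft_l1")
    print(cs,r.x.round(2),np.degrees(r.x[2]).round(2),"res",np.abs(resid(r.x,cs)).max().round(2),resid(r.x,cs)[-2:].round(2))
def bk(p):
    x,y,th=p; ex=np.array([np.cos(th),np.sin(th),0]); ey=np.array([-np.sin(th),np.cos(th),0]); o=np.array([x,y,0])
    f=lambda X,Y,Z:o+X*ex+Y*ey+[0,0,Z]
    return [f(25,25,40),f(-25,25,40),f(25,-25,40),f(-25,-25,40),f(25,-25,0),f(-25,-25,0),f(8,7,146),f(8,-7,146),f(-8,-7,146),f(-8,7,146),f(8,-7,106),f(-8,-7,106)]
ob=[b(225,120),b(250,402),b(503,130),b(508,400),b(548,140),b(560,400),b(98,195),b(190,193),b(190,302),b(105,302),b(275,207),b(278,300)]
g=lambda p:np.concatenate([proj(W,q)-o for q,o in zip(bk(p),ob)])
r=least_squares(g,[464,233,np.radians(20)],loss="soft_l1")
print("basket",r.x.round(1),np.degrees(r.x[2]).round(2)); print(g(r.x).reshape(-1,2).round(1).tolist())
X,e=tri([(T,(211.8,262.8)),(S,(195.6,159.1)),(W,b(190,250))]);print(X.round(1),e)
print(tri([(W,b(187,250)),(S,(195.6,159.1))]))
E
python3 fit.py
```

```text
W [618.63 -83.6    3.67   4.68] 210.41 res 0.32 [-0.12 -0.22]
T [616.9  -85.01   3.67  -8.41] 210.2 res 0.43 [-0.43 -0.27]
S [618.03 -81.81   3.67   3.12] 210.49 res 0.68 [-0.38  0.08]
WTS [618.15 -83.45   3.67   5.25] 210.42 res 0.84 [-0.19  0.71]
basket [4.655e+02 2.306e+02 4.000e-01] 21.09
[[0.1, -0.0], [-0.4, -0.7], [-1.1, -0.4], [-0.0, 0.4], [-0.0, 0.1], [-0.1, -0.4], [-0.6, -0.4], [-0.4, 0.1], [0.8, 0.5], [-0.2, 0.1], [0.7, -0.2], [1.3, 0.9]]
[464.9 232.  126. ] 0.6488234941033397
(array([464.94943706, 231.91164586, 126.66135744]), np.float64(0.6576126996634457))
```

```bash
cat >> h.py <<'E'
def go(x,y,z,yaw=None):
    s=ctrl.get_state();R=np.array(s["eef_rot"]);p=np.array(s["tcp_pos"])
    out=(R.T@(np.array([x,y,z])-p)).round(1)
    rv=None
    if yaw is not None:
        from scipy.spatial.transform import Rotation as Ro
        t=np.radians(yaw); G=np.array([[np.cos(t),np.sin(t),0],[np.sin(t),-np.cos(t),0],[0,0,-1]])
        rv=Ro.from_matrix(R.T@G).as_rotvec(degrees=True).round(2)
    print("clock",s["clock"],"pos",p.round(1),"slide mm",out,"rot",rv,"F",np.round(s["force"],1),"w",round(float(s["width"]),1),"q",np.round(s["q"]))
E
python3 -c "
from h import *
go(465.2,231.2,170,21.1)"
```

```text
clock 2.8667 pos [452.4  43.7 393. ] slide mm [  81.4 -168.8  223.4] rot [ 0.16 -0.62  1.49] F [ 0.1 -0.5  0.2] w 85.5 q [ 11.   3. -23. 112.   2.  65. -80.]
```

Call:
carry_out --motion '[{"slide": [0.081,-0.169,0.1],"delta_rot": [0.2,-0.6,1.5],"claw": -0.5},{"slide": [0.081,-0.169,0.1],"delta_rot": [0.2,-0.6,1.5],"claw": -0.5},{"slide": [0.081,-0.169,0.1],"delta_rot": [0.2,-0.6,1.5],"claw": -0.5},{"slide": [0.081,-0.169,0.1],"delta_rot": [0.2,-0.6,1.5],"claw": -0.5},{"slide": [0.081,-0.169,0.1],"delta_rot": [0.2,-0.6,1.5],"claw": -0.5}]'

```text
clock: 3.28
tcp_pos: [463.3, 222.2, 297.6]
eef_rot: [[0.934, 0.359, 0.001], [0.359, -0.934, 0.001], [0.001, -0.0, -1.0]]
force: [0.3, 0.1, -0.2]
width: 64.1
```

Call:
carry_out --motion '[{"slide": [0,0,0.03],"delta_rot": [0,0,0],"claw": -0.5},{"slide": [0,0,0.06],"delta_rot": [0,0,0],"claw": -0.5},{"slide": [0,0,0.07],"delta_rot": [0,0,0],"claw": -0.5},{"slide": [0,0,0.07],"delta_rot": [0,0,0],"claw": -0.5},{"slide": [0,0,0.07],"delta_rot": [0,0,0],"claw": -0.5}]'

```text
clock: 3.7
tcp_pos: [463.9, 221.6, 228.0]
eef_rot: [[0.934, 0.357, 0.001], [0.357, -0.934, 0.0], [0.001, 0.0, -1.0]]
force: [1.1, 0.7, 0.7]
width: 64.4
```

```bash
python3 - <<'E'
from h import *
go(465.2,231.2,124,21.1)
c=cam("wrist");im=ctrl.capture("wrist");cv2.imwrite("pics/w3.png",im)
print(proj(c,[465.2,231.2,146]),proj(c,[465.2,231.2,0]))
E
```

```text
clock 3.7 pos [463.9 221.6 228. ] slide mm [  4.5  -8.5 104. ] rot [ 0.   -0.06 -0.16] F [1.1 0.7 0.7] w 64.4 q [  -8.   20.  -29.  117.   13.   46. -113.]
[273.23261801 203.74755042] [277.02514947 170.84841854]
```

View pics/w3.png

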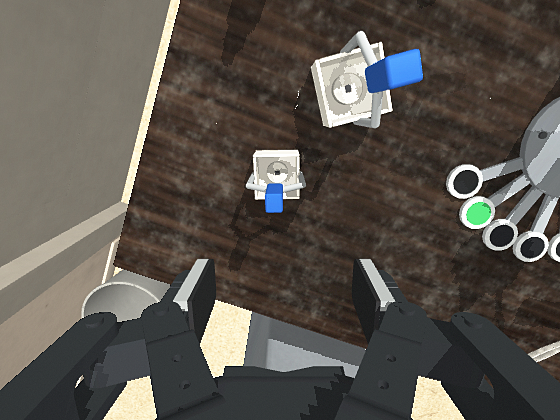

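Call:
carry_out --motion '[{"slide": [0.0045,-0.0085,0.03],"delta_rot": [0,0,0],"claw": -0.5},{"slide": [0.0045,-0.0085,0.06],"delta_rot": [0,0,0],"claw": -0.5},{"slide": [0.0045,-0.0085,0.085],"delta_rot": [0,0,0],"claw": -0.5},{"slide": [0.0045,-0.0085,0.1],"delta_rot": [0,0,0],"claw": -0.5},{"slide": [0.0045,-0.0085,0.104],"delta_rot": [0,0,0],"claw": -0.5}]'

```text
clock: 4.17
tcp_pos: [466.5, 231.0, 124.5]
eef_rot: [[0.934, 0.356, 0.003], [0.356, -0.934, 0.001], [0.003, 0.0, -1.0]]
force: [-0.6, -0.4, -1.0]
width: 64.0
```

Call:
carry_out --motion '[{"slide": [0,0,0],"delta_rot": [0,0,0],"claw": -0.5},{"slide": [0,0,0],"delta_rot": [0,0,0],"claw": -0.4},{"slide": [0,0,0],"delta_rot": [0,0,0],"claw": -0.2},{"slide": [0,0,0],"delta_rot": [0,0,0],"claw": 0.2},{"slide": [0,0,0],"delta_rot": [0,0,0],"claw": 0.3}]'

```text
clock: 4.58
tcp_pos: [467.3, 231.4, 125.7]
eef_rot: [[0.935, 0.356, 0.005], [0.356, -0.935, 0.002], [0.005, 0.0, -1.0]]
force: [-0.5, 0.5, 0.4]
width: 30.0
```

```bash
python3 - <<'E'
from h import *
go(465.2,231.2,124,21.1)
im=ctrl.capture("wrist");cv2.imwrite("pics/w4.png",im)
E
```

```text
clock 4.5833 pos [467.3 231.4 125.7] slide mm [-2.  -0.6  1.7] rot [ 0.01 -0.31 -0.25] F [-0.5  0.5  0.4] w 30.0 q [ -13.   28.  -24.  122.   21.   34. -121.]
```

View pics/w4.png

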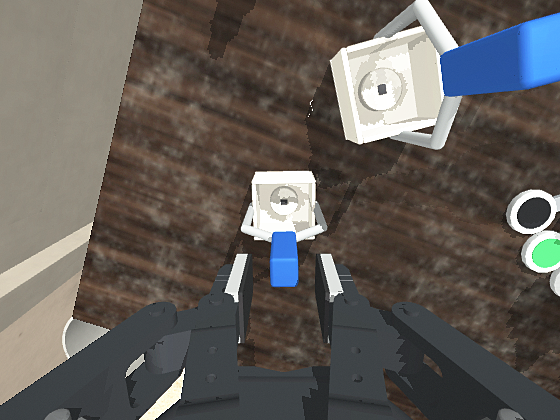

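Call:
carry_out --motion '[{"slide": [-0.002,0,0.001],"delta_rot": [0,0,0],"claw": 0.3},{"slide": [-0.002,0,0.001],"delta_rot": [0,0,0],"claw": 0.6},{"slide": [-0.002,0,0.001],"delta_rot": [0,0,0],"claw": 1},{"slide": [-0.002,0,0.001],"delta_rot": [0,0,0],"claw": 1},{"slide": [-0.002,0,0.001],"delta_rot": [0,0,0],"claw": 1}]'

```text
clock: 5.05
tcp_pos: [465.3, 230.6, 124.7]
eef_rot: [[0.934, 0.356, 0.005], [0.356, -0.934, 0.001], [0.005, 0.0, -1.0]]
force: [-0.5, -0.7, 5.2]
width: 9.3
```

Call:
carry_out --motion '[{"slide": [0,0,0],"delta_rot": [0,0,0],"claw": 1},{"slide": [0,0,0],"delta_rot": [0,0,0],"claw": 1},{"slide": [0,0,-0.01],"delta_rot": [0,0,0],"claw": 1},{"slide": [0,0,-0.03],"delta_rot": [0,0,0],"claw": 1},{"slide": [0,0,-0.05],"delta_rot": [0,0,0],"claw": 1}]'

```text
clock: 5.47
tcp_pos: [463.9, 229.9, 174.5]
eef_rot: [[0.934, 0.356, 0.002], [0.356, -0.934, 0.0], [0.001, 0.001, -1.0]]
force: [0.7, 0.4, -1.6]
width: 9.0
```

```bash
python3 - <<'E'
from h import *
go(440,60,250,30.4)
im=ctrl.capture("wrist");cv2.imwrite("pics/w5.png",im)
E
```

```text
clock 5.4667 pos [463.9 229.9 174.5] slide mm [-82.7 150.3 -75.5] rot [ 0.04 -0.08 -9.53] F [ 0.7  0.4 -1.6] w 9.0 q [ -11.   24.  -27.  120.   17.   40. -118.]
```

View pics/w5.png

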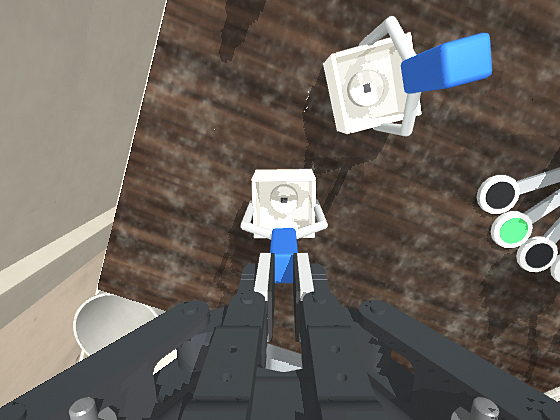

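Call:
carry_out --motion '[{"slide": [-0.006,0.01,-0.035],"delta_rot": [0,0,0],"claw": 1},{"slide": [-0.016,0.035,-0.065],"delta_rot": [0,0,-2],"claw": 1},{"slide": [-0.03,0.065,-0.085],"delta_rot": [0,0,-4],"claw": 1},{"slide": [-0.045,0.1,-0.1],"delta_rot": [0,0,-6],"claw": 1},{"slide": [-0.06,0.135,-0.115],"delta_rot": [0,0,-9.5],"claw": 1}]'

```text
clock: 5.93
tcp_pos: [457.0, 82.8, 293.9]
eef_rot: [[0.861, 0.509, 0.01], [0.509, -0.861, 0.004], [0.01, 0.002, -1.0]]
force: [0.6, -0.7, -1.5]
width: 8.7
```

```bash
python3 - <<'E'
from h import *
go(446,-185,300,30.4)
E
```

```text
clock 5.9333 pos [457.   82.8 293.9] slide mm [-145.7  225.    -7.2] rot [ 0.09 -0.58  0.2 ] F [ 0.6 -0.7 -1.5] w 8.7 q [ 11.  11. -31. 119.   7.  52. -83.]
```

Call:
carry_out --motion '[{"slide": [-0.02,0.032,-0.005],"delta_rot": [0,-0.6,0],"claw": 1},{"slide": [-0.043,0.066,-0.005],"delta_rot": [0,-0.6,0],"claw": 1},{"slide": [-0.065,0.1,-0.005],"delta_rot": [0,-0.6,0],"claw": 1},{"slide": [-0.085,0.13,-0.007],"delta_rot": [0,-0.6,0],"claw": 1},{"slide": [-0.1,0.155,-0.007],"delta_rot": [0,-0.6,0],"claw": 1}]'

```text
clock: 6.35
tcp_pos: [448.2, -104.9, 300.0]
eef_rot: [[0.862, 0.506, -0.0], [0.506, -0.862, -0.003], [-0.002, 0.002, -1.0]]
force: [0.1, 0.7, -2.7]
width: 8.7
```

```bash
python3 - <<'E'
from h import *
go(446,-185,300,30.4)
E
```

```text
clock 6.35 pos [ 448.2 -104.9  300. ] slide mm [-42.4  67.9   0.3] rot [0.13 0.1  0.03] F [ 0.1  0.7 -2.7] w 8.7 q [ 28.   9. -23. 118.   5.  53. -58.]
```

Call:
carry_out --motion '[{"slide": [-0.02,0.032,0],"delta_rot": [0,0,0],"claw": 1},{"slide": [-0.035,0.055,0],"delta_rot": [0,0,0],"claw": 1},{"slide": [-0.042,0.067,0],"delta_rot": [0,0,0],"claw": 1},{"slide": [-0.042,0.067,0],"delta_rot": [0,0,0],"claw": 1},{"slide": [-0.042,0.067,0],"delta_rot": [0,0,0],"claw": 1}]'

```text
clock: 6.77
tcp_pos: [445.3, -184.2, 299.7]
eef_rot: [[0.863, 0.505, -0.001], [0.505, -0.863, -0.002], [-0.002, 0.001, -1.0]]
force: [-0.3, 1.0, -2.3]
width: 8.8
```

```bash
python3 - <<'E'
from h import *
go(446,-185,195,30.4)
for n in ["wrist","side"]:
    im=ctrl.capture(n);cv2.imwrite(f"pics/{n}6.png",im)
E
```

```text
clock 6.7667 pos [ 445.3 -184.2  299.7] slide mm [  0.4   1.  104.7] rot [ 0.05  0.12 -0.1 ] F [-0.3  1.  -2.3] w 8.8 q [ 34.  11. -20. 116.   5.  54. -48.]
```

View pics/wrist6.png

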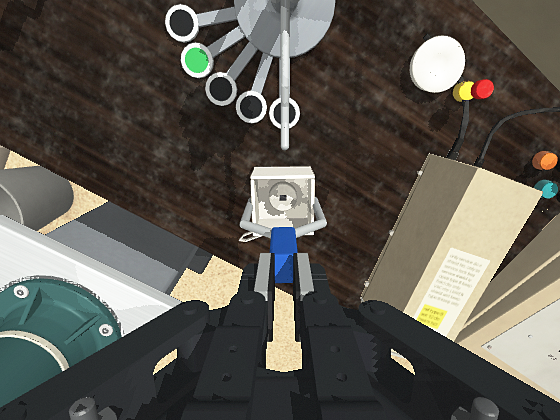

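View pics/side6.png

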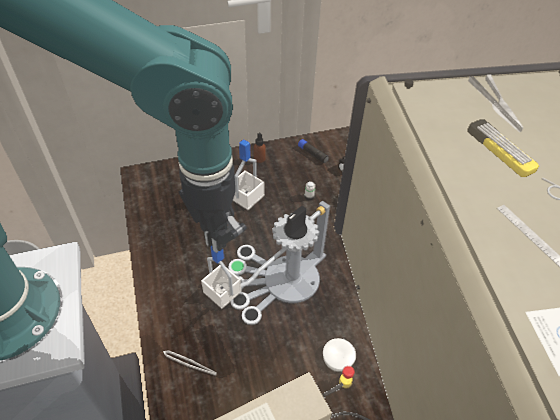

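Call:
carry_out --motion '[{"slide": [0,0.001,0.03],"delta_rot": [0,0,0],"claw": 1},{"slide": [0,0.001,0.06],"delta_rot": [0,0,0],"claw": 1},{"slide": [0,0.001,0.085],"delta_rot": [0,0,0],"claw": 1},{"slide": [0,0.001,0.1],"delta_rot": [0,0,0],"claw": 1},{"slide": [0,0.001,0.105],"delta_rot": [0,0,0],"claw": 1}]'

```text
clock: 7.28
tcp_pos: [444.5, -180.6, 192.6]
eef_rot: [[0.859, 0.511, -0.006], [0.511, -0.859, 0.001], [-0.004, -0.004, -1.0]]
force: [-0.3, 0.2, -1.5]
width: 8.7
```

```bash
python3 - <<'E'
from h import *
go(506.2,-149.3,193,30.4)
c=cam("wrist")
for n in ["wrist","side"]:
    im=ctrl.capture(n);cv2.imwrite(f"pics/{n}7.png",im if n=="wrist" else cv2.resize(im[190:330,180:340],None,fx=4,fy=4,interpolation=cv2.INTER_CUBIC))
for r in (162,130,100): print(r,proj(c,[618.3+r*np.cos(np.radians(210.4)),-83.5+r*np.sin(np.radians(210.4)),150]).round(1))
E
```

```text
clock 7.2833 pos [ 444.5 -180.6  192.6] slide mm [69.   4.6 -0.7] rot [-0.21  0.25  0.36] F [-0.3  0.2 -1.5] w 8.7 q [ 32.  19. -19. 123.  10.  39. -53.]
162 [291.3 171.5]
130 [292.  119.3]
100 [292.7  65.7]
```

View pics/wrist7.png

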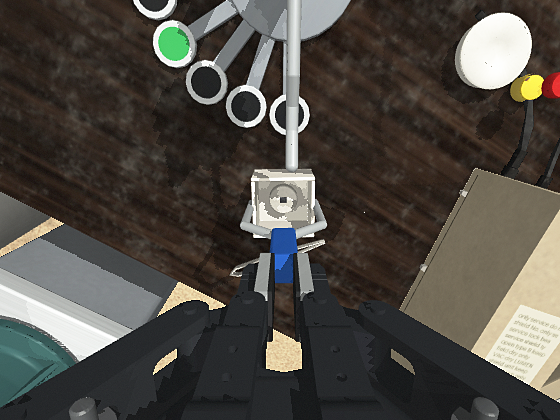

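View pics/side7.png

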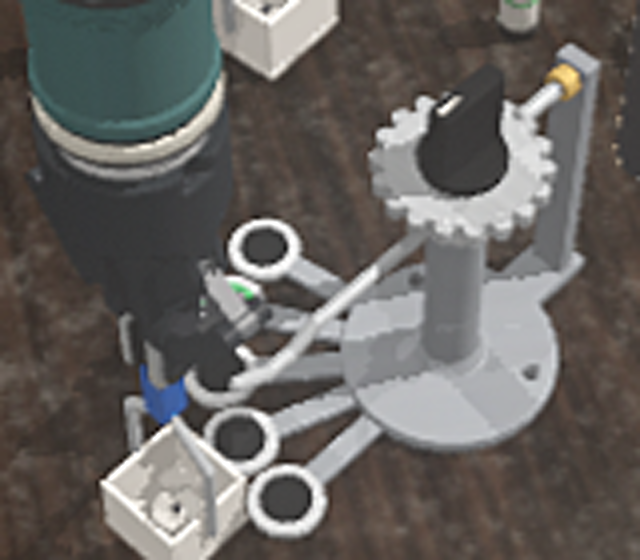

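Call:
carry_out --motion '[{"slide": [0.002,0.003,0],"delta_rot": [-0.2,0.2,0.3],"claw": 1},{"slide": [0.008,0.0046,0],"delta_rot": [-0.2,0.2,0.3],"claw": 1},{"slide": [0.018,0.0046,0],"delta_rot": [-0.2,0.2,0.3],"claw": 1},{"slide": [0.028,0.0046,0],"delta_rot": [-0.2,0.2,0.3],"claw": 1},{"slide": [0.036,0.0046,0],"delta_rot": [-0.2,0.2,0.3],"claw": 1}]'

```text
clock: 7.8
tcp_pos: [481.7, -166.2, 195.2]
eef_rot: [[0.862, 0.507, 0.005], [0.507, -0.862, -0.002], [0.004, 0.004, -1.0]]
force: [0.4, -0.1, -2.1]
width: 9.0
```

```bash
python3 - <<'E'
from h import *
go(506.2,-149.3,193,30.4)
E
```

```text
clock 7.8 pos [ 481.7 -166.2  195.2] slide mm [29.6 -2.2  2.3] rot [ 0.23 -0.21  0.05] F [ 0.4 -0.1 -2.1] w 9.0 q [ 29.  21. -19. 120.  10.  41. -56.]
```

Call:
carry_out --motion '[{"slide": [0.008,-0.001,0],"delta_rot": [0,0,0],"claw": 1},{"slide": [0.016,-0.001,0.001],"delta_rot": [0,0,0],"claw": 1},{"slide": [0.024,-0.0015,0.002],"delta_rot": [0,0,0],"claw": 1},{"slide": [0.028,-0.0015,0.002],"delta_rot": [0,0,0],"claw": 1},{"slide": [0.029,-0.0015,0.002],"delta_rot": [0,0,0],"claw": 1}]'

```text
clock: 8.22
tcp_pos: [507.0, -149.3, 193.2]
eef_rot: [[0.861, 0.508, 0.006], [0.508, -0.861, -0.001], [0.004, 0.004, -1.0]]
force: [0.8, 0.4, -2.0]
width: 9.0
```

```bash
python3 - <<'E'
from h import *
go(506.2,-149.3,168,30.4)
for n in ["wrist","side"]:
    im=ctrl.capture(n);cv2.imwrite(f"pics/{n}8.png",im if n=="wrist" else cv2.resize(im[190:330,180:340],None,fx=4,fy=4,interpolation=cv2.INTER_CUBIC))
E
```

```text
clock 8.2167 pos [ 507.  -149.3  193.2] slide mm [-0.8 -0.5 25.2] rot [ 0.22 -0.25  0.13] F [ 0.8  0.4 -2. ] w 9.0 q [ 26.  22. -19. 118.  11.  41. -59.]
```

View pics/wrist8.png

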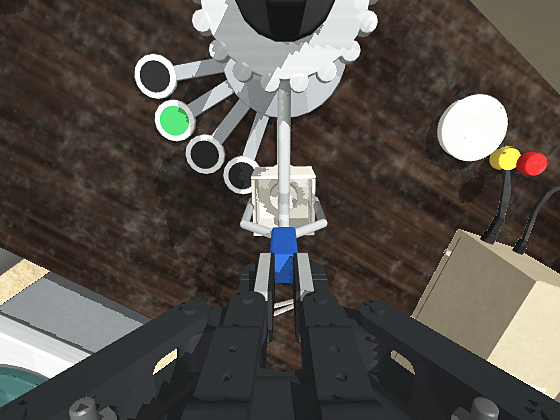

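View pics/side8.png

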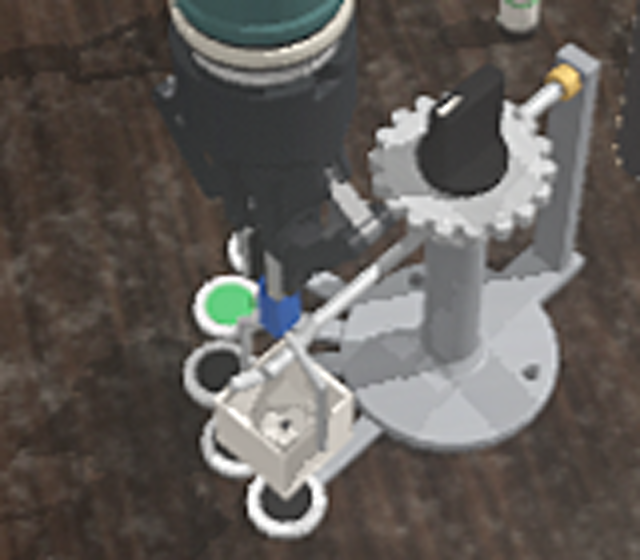

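Call:
carry_out --motion '[{"slide": [0,0,0.006],"delta_rot": [0,0,0],"claw": 1},{"slide": [-0.001,0,0.012],"delta_rot": [0,0,0],"claw": 1},{"slide": [-0.001,0,0.017],"delta_rot": [0,0,0],"claw": 1},{"slide": [-0.001,0,0.02],"delta_rot": [0,0,0],"claw": 1},{"slide": [-0.001,0,0.022],"delta_rot": [0,0,0],"claw": 1}]'

```text
clock: 8.73
tcp_pos: [504.3, -150.8, 170.3]
eef_rot: [[0.862, 0.507, 0.003], [0.507, -0.862, -0.001], [0.002, 0.003, -1.0]]
force: [1.0, 0.1, -2.1]
width: 8.8
```

Call:
carry_out --motion '[{"slide": [0,0,0.001],"delta_rot": [0,0,0],"claw": 1},{"slide": [0,0,0.002],"delta_rot": [0,0,0],"claw": 1},{"slide": [0,0,0.003],"delta_rot": [0,0,0],"claw": 1},{"slide": [0,0,0.004],"delta_rot": [0,0,0],"claw": 1},{"slide": [0,0,0.004],"delta_rot": [0,0,0],"claw": 1}]'

```text
clock: 9.15
tcp_pos: [507.3, -151.2, 168.9]
eef_rot: [[0.862, 0.507, 0.009], [0.507, -0.862, -0.003], [0.006, 0.007, -1.0]]
force: [-1.7, 0.7, 12.3]
width: 8.9
```

```bash
python3 - <<'E'
from h import *
go(506.2,-149.3,168,30.4)
E
```

```text
clock 9.15 pos [ 507.3 -151.2  168.9] slide mm [ 0.  -2.1  0.9] rot [ 0.39 -0.34  0.04] F [-1.7  0.7 12.3] w 8.9 q [ 26.  24. -18. 119.  12.  38. -60.]
```

Call:
carry_out --motion '[{"slide": [0,0,-0.001],"delta_rot": [0,0,0],"claw": 1},{"slide": [0,0,-0.001],"delta_rot": [0,0,0],"claw": 0.6},{"slide": [0,0,-0.001],"delta_rot": [0,0,0],"claw": 0.5},{"slide": [0,0,-0.001],"delta_rot": [0,0,0],"claw": 0.35},{"slide": [0,0,-0.001],"delta_rot": [0,0,0],"claw": 0.2}]'

```text
clock: 9.57
tcp_pos: [507.2, -151.2, 169.7]
eef_rot: [[0.862, 0.507, 0.008], [0.507, -0.862, -0.003], [0.006, 0.007, -1.0]]
force: [-0.7, -0.3, 0.5]
width: 33.8
```

```bash
python3 - <<'E'
from h import *
go(506.2,-149.3,250,30.4)
for n in ["wrist","side"]:
    im=ctrl.capture(n);cv2.imwrite(f"pics/{n}9.png",im if n=="wrist" else cv2.resize(im[190:330,180:340],None,fx=4,fy=4,interpolation=cv2.INTER_CUBIC))
E
```

```text
clock 9.5667 pos [ 507.2 -151.2  169.7] slide mm [  0.6  -1.6 -80.3] rot [ 0.38 -0.33  0.04] F [-0.7 -0.3  0.5] w 33.8 q [ 26.  24. -18. 119.  12.  38. -60.]
```

View pics/wrist9.png

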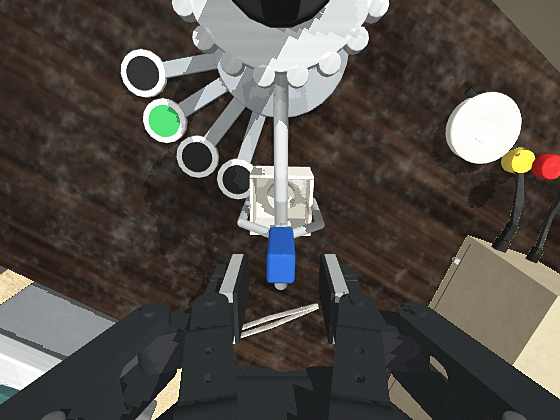

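View pics/side9.png

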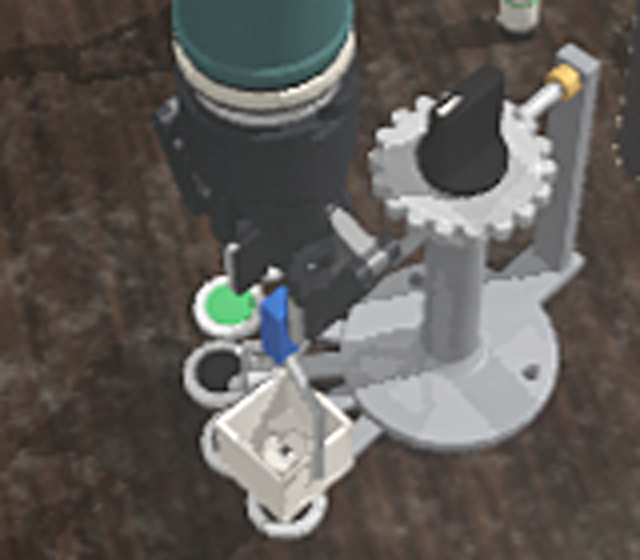

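Call:
carry_out --motion '[{"slide": [0,0,-0.01],"delta_rot": [0,0,0],"claw": 0.1},{"slide": [0,0,-0.03],"delta_rot": [0,0,0],"claw": 0},{"slide": [0,0,-0.06],"delta_rot": [0,0,0],"claw": 0},{"slide": [0,0,-0.1],"delta_rot": [0,0,0],"claw": 0},{"slide": [0,0,-0.14],"delta_rot": [0,0,0],"claw": 0}]'

```text
clock: 10.08
tcp_pos: [505.1, -150.4, 311.1]
eef_rot: [[0.862, 0.507, 0.006], [0.507, -0.862, -0.002], [0.005, 0.005, -1.0]]
force: [1.2, -0.6, -0.7]
width: 42.7
```

```bash
python3 - <<'E'
from h import *
go(618.3,-83.5,310,30.4)
c=cam("wrist")
np.save("w10.npy",np.hstack([c[1],c[2][:,None]]))
for n in ["wrist","side"]:
    im=ctrl.capture(n);cv2.imwrite(f"pics/{n}10.png",im if n=="wrist" else cv2.resize(im[190:330,180:340],None,fx=4,fy=4,interpolation=cv2.INTER_CUBIC))
print("axis237",proj(c,[618.3,-83.5,237]))
for r in (23,-23): print(proj(c,[618.3+r*np.cos(np.radians(210.4)),-83.5+r*np.sin(np.radians(210.4)),237]))
E
```

```text
clock 10.0833 pos [ 505.1 -150.4  311.1] slide mm [131.5  -0.3   1.7] rot [ 0.28 -0.26  0.07] F [ 1.2 -0.6 -0.7] w 42.7 q [ 29.  14. -21. 111.   6.  56. -54.]
axis237 [283.11908731  18.65588772]
[283.11167124  57.45384707]
[283.12698042 -22.63773727]
```

View pics/wrist10.png

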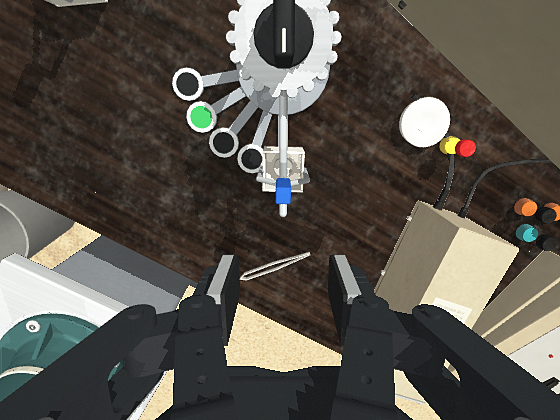

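View pics/side10.png

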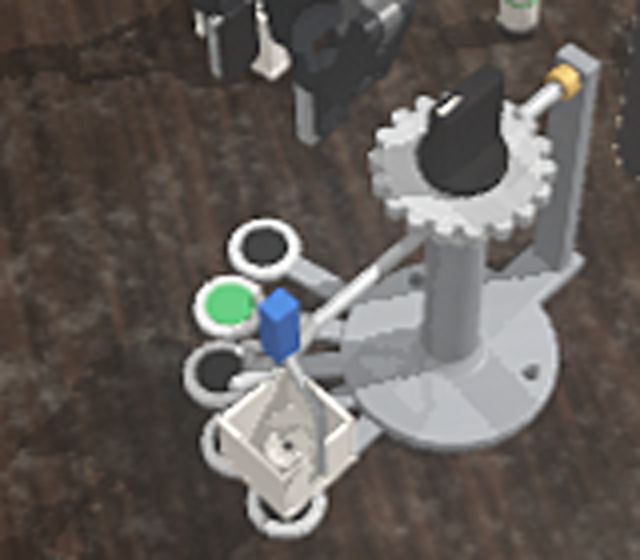

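Call:
carry_out --motion '[{"slide": [0.03,0,0.001],"delta_rot": [0.2,-0.2,0],"claw": 0},{"slide": [0.065,0,0.001],"delta_rot": [0.2,-0.2,0],"claw": 0},{"slide": [0.1,0,0.001],"delta_rot": [0.2,-0.2,0],"claw": 0},{"slide": [0.125,0,0.001],"delta_rot": [0.2,-0.2,0],"claw": 0},{"slide": [0.1315,0,0.001],"delta_rot": [0.2,-0.2,0],"claw": 0}]'

```text
clock: 10.6
tcp_pos: [627.8, -80.5, 318.8]
eef_rot: [[0.86, 0.511, 0.021], [0.511, -0.86, -0.002], [0.017, 0.012, -1.0]]
force: [0.6, 0.5, 0.7]
width: 42.7
```

Call:
carry_out --motion '[{"slide": [0,0,0.01],"delta_rot": [0,0,0],"claw": 0},{"slide": [0,0,0.02],"delta_rot": [0,0,0],"claw": 0},{"slide": [0,0,0.03],"delta_rot": [0,0,0],"claw": 0},{"slide": [0,0,0.04],"delta_rot": [0,0,0],"claw": 0},{"slide": [0,0,0.045],"delta_rot": [0,0,0],"claw": 0}]'

```text
clock: 11.02
tcp_pos: [626.3, -82.0, 271.3]
eef_rot: [[0.861, 0.509, 0.017], [0.509, -0.861, -0.003], [0.013, 0.011, -1.0]]
force: [-0.1, 0.1, -0.9]
width: 42.5
```

```bash
python3 - <<'E'
from h import *
go(618.3,-83.5,214,30.4)
c=cam("wrist")
im=ctrl.capture("wrist");cv2.imwrite("pics/w11.png",im)
for r in (23,0,-23): print(proj(c,[618.3+r*np.cos(np.radians(210.4)),-83.5+r*np.sin(np.radians(210.4)),237]))
E
```

```text
clock 11.0167 pos [626.3 -82.  271.3] slide mm [-8.4 -3.4 57.1] rot [ 0.62 -0.75  0.21] F [-0.1  0.1 -0.9] w 42.5 q [ 19.  24. -21. 101.  11.  55. -66.]
[279.28917922 274.55964234]
[279.26863286 242.62922808]
[279.24681397 208.7212295 ]
```

View pics/w11.png

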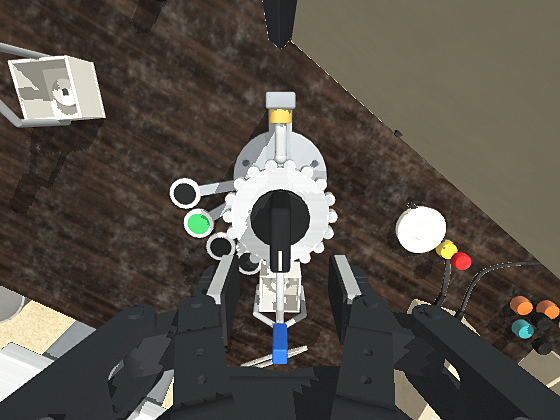

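Call:
carry_out --motion '[{"slide": [-0.004,-0.001,0.008],"delta_rot": [0.6,-0.7,0.2],"claw": 0},{"slide": [-0.007,-0.0025,0.018],"delta_rot": [0.6,-0.7,0.2],"claw": 0},{"slide": [-0.007,-0.0025,0.032],"delta_rot": [0.6,-0.7,0.2],"claw": 0},{"slide": [-0.007,-0.0025,0.046],"delta_rot": [0.6,-0.7,0.2],"claw": 0},{"slide": [-0.007,-0.0025,0.056],"delta_rot": [0.6,-0.7,0.2],"claw": 0}]'

```text
clock: 11.48
tcp_pos: [618.7, -83.8, 213.1]
eef_rot: [[0.863, 0.506, -0.002], [0.506, -0.863, 0.0], [-0.001, -0.001, -1.0]]
force: [-0.0, -0.4, -0.2]
width: 42.4
```

```bash
python3 - <<'E'
from h import *
go(618.3,-83.5,214,30.4)
c=cam("wrist")
im=ctrl.capture("wrist");cv2.imwrite("pics/w12.png",im)
for r in (23,0,-23): print(proj(c,[618.3+r*np.cos(np.radians(210.4)),-83.5+r*np.sin(np.radians(210.4)),237]))
E
```

```text
clock 11.4833 pos [618.7 -83.8 213.1] slide mm [-0.2 -0.5 -0.9] rot [-0.07  0.08 -0.01] F [-0.  -0.4 -0.2] w 42.4 q [ 18.  28. -20. 105.  12.  50. -68.]
[283.25596111 316.39453405]
[283.21010076 274.66205926]
[283.16008523 229.14841088]
```

View pics/w12.png

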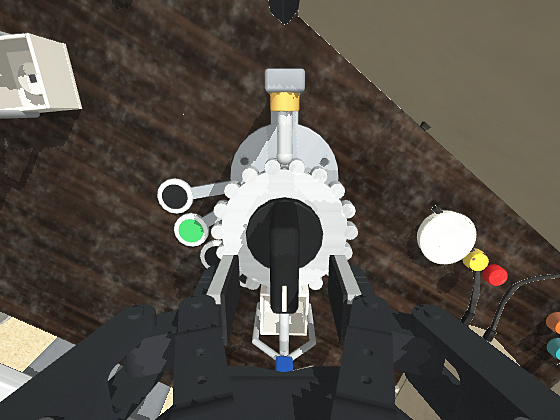

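Call:
carry_out --motion '[{"slide": [0.001,0.0005,0],"delta_rot": [0,0,0],"claw": 0.3},{"slide": [0.001,0.0005,0],"delta_rot": [0,0,0],"claw": 0.5},{"slide": [0.001,0.0005,0],"delta_rot": [0,0,0],"claw": 0.7},{"slide": [0.001,0.0005,0],"delta_rot": [0,0,0],"claw": 1},{"slide": [0.001,0.0005,0],"delta_rot": [0,0,0],"claw": 1}]'

```text
clock: 11.95
tcp_pos: [619.0, -83.9, 211.8]
eef_rot: [[0.863, 0.506, -0.004], [0.506, -0.863, 0.0], [-0.003, -0.002, -1.0]]
force: [0.2, -1.1, -1.7]
width: 11.6
```

Call:
carry_out --motion '[{"slide": [0,0,0],"delta_rot": [0,0,0],"claw": 1},{"slide": [0,0,0],"delta_rot": [0,0,0],"claw": 1},{"slide": [0,0,0],"delta_rot": [0,0,0],"claw": 1},{"slide": [0,0,0],"delta_rot": [0,0,0],"claw": 1},{"slide": [0,0,0],"delta_rot": [0,0,0],"claw": 1}]'

```text
clock: 12.37
tcp_pos: [619.0, -83.9, 211.8]
eef_rot: [[0.863, 0.506, -0.004], [0.506, -0.863, 0.0], [-0.003, -0.002, -1.0]]
force: [1.2, 0.2, -1.8]
width: 11.7
```

```bash
python3 - <<'E'
from h import *
go(619.7,-83.4,214,30.4)
print(ctrl.get_state()["wrist_torque"])
c=cam("wrist")
im=ctrl.capture("wrist");cv2.imwrite("pics/w13.png",im)
E
```

```text
clock 12.3667 pos [619.  -83.9 211.8] slide mm [ 0.8 -0.1 -2.2] rot [-0.14  0.18 -0.01] F [ 1.2  0.2 -1.8] w 11.7 q [ 18.  28. -20. 105.  12.  50. -68.]
[-0.01219294 -0.07452828 -0.0006081 ]
```

View pics/w13.png

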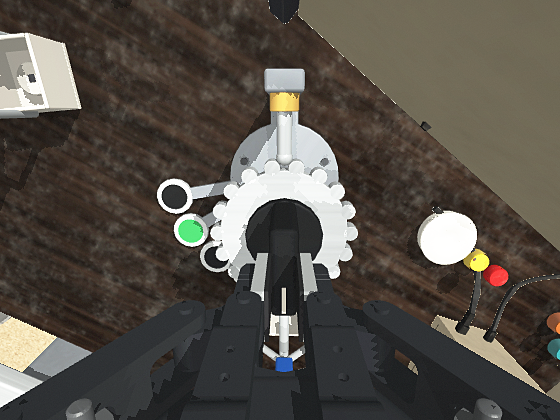

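Call:
carry_out --motion '[{"slide": [0,0,0],"delta_rot": [0,0,2],"claw": 1},{"slide": [0,0,0],"delta_rot": [0,0,4],"claw": 1},{"slide": [0,0,0],"delta_rot": [0,0,6],"claw": 1},{"slide": [0,0,0],"delta_rot": [0,0,8],"claw": 1},{"slide": [0,0,0],"delta_rot": [0,0,10],"claw": 1}]'

```text
clock: 12.83
tcp_pos: [619.0, -84.0, 211.8]
eef_rot: [[0.938, 0.347, -0.004], [0.347, -0.938, 0.0], [-0.004, -0.002, -1.0]]
force: [-0.1, -0.6, -1.2]
width: 11.3
```

```bash
python3 - <<'E'
from h import *
go(619.7,-83.4,214,30.4)
print(ctrl.get_state()["wrist_torque"])
E
```

```text
clock 12.8333 pos [619.  -84.  211.8] slide mm [ 0.8 -0.3 -2.2] rot [ -0.11   0.2  -10.07] F [-0.1 -0.6 -1.2] w 11.3 q [ 16.  28. -18. 105.  11.  49. -76.]
[-0.10044475 -0.03338827  0.09210221]
```

Call:
carry_out --motion '[{"slide": [0,0,0],"delta_rot": [0,0,2],"claw": 1},{"slide": [0,0,0],"delta_rot": [0,0,4],"claw": 1},{"slide": [0,0,0],"delta_rot": [0,0,6],"claw": 1},{"slide": [0,0,0],"delta_rot": [0,0,8],"claw": 1},{"slide": [0,0,0],"delta_rot": [0,0,10],"claw": 1}]'

```text
clock: 13.25
tcp_pos: [619.0, -84.0, 211.7]
eef_rot: [[0.984, 0.177, -0.004], [0.177, -0.984, 0.0], [-0.004, -0.001, -1.0]]
force: [0.9, 0.2, -2.3]
width: 11.5
```

```bash
python3 - <<'E'
from h import *
go(619.7,-83.4,214,10.4)
print(ctrl.get_state()["wrist_torque"])
im=ctrl.capture("wrist");cv2.imwrite("pics/w14.png",im)
im=ctrl.capture("side");cv2.imwrite("pics/s14.png",cv2.resize(im[190:330,180:340],None,fx=4,fy=4,interpolation=cv2.INTER_CUBIC))
E
```

```text
clock 13.25 pos [619.  -84.  211.7] slide mm [ 0.7 -0.5 -2.3] rot [-0.06  0.22 -0.19] F [ 0.9  0.2 -2.3] w 11.5 q [ 14.  27. -15. 105.   9.  49. -85.]
[-0.0042682  -0.11581843  0.07818299]
```

View pics/w14.png

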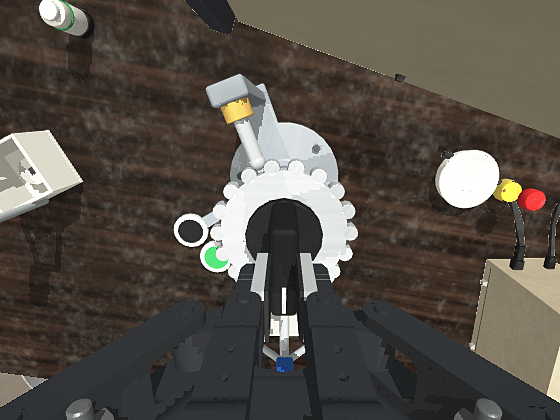

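View pics/s14.png

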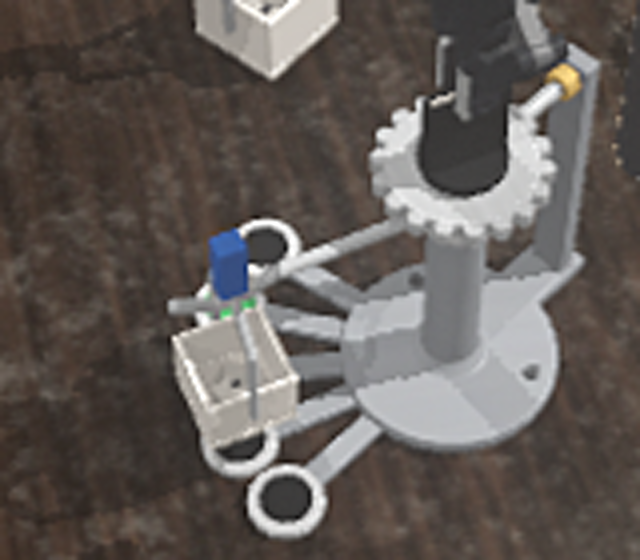

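First stop is reached at 20.2°, and the basket is still on the hook. Next is the second stop.

Call:
carry_out --motion '[{"slide": [0,0,0],"delta_rot": [0,0,2],"claw": 1},{"slide": [0,0,0],"delta_rot": [0,0,4],"claw": 1},{"slide": [0,0,0],"delta_rot": [0,0,6],"claw": 1},{"slide": [0,0,0],"delta_rot": [0,0,8],"claw": 1},{"slide": [0,0,0],"delta_rot": [0,0,10],"claw": 1}]'

```text
clock: 13.77
tcp_pos: [619.1, -84.0, 211.8]
eef_rot: [[1.0, 0.006, -0.004], [0.006, -1.0, -0.0], [-0.004, 0.0, -1.0]]
force: [-0.3, -0.7, -2.6]
width: 11.9
```

Call:
carry_out --motion '[{"slide": [0,0,0],"delta_rot": [0,0,2],"claw": 1},{"slide": [0,0,0],"delta_rot": [0,0,4],"claw": 1},{"slide": [0,0,0],"delta_rot": [0,0,6],"claw": 1},{"slide": [0,0,0],"delta_rot": [0,0,8],"claw": 1},{"slide": [0,0,0],"delta_rot": [0,0,10],"claw": 1}]'

```text
clock: 14.18
tcp_pos: [619.1, -84.1, 211.8]
eef_rot: [[0.986, -0.169, -0.004], [-0.169, -0.986, -0.0], [-0.004, 0.001, -1.0]]
force: [0.6, 0.1, -1.3]
width: 11.4
```

```bash
python3 - <<'E'
from h import *
go(619.7,-83.4,214,-9.6)
print(ctrl.get_state()["wrist_torque"])
E
```

```text
clock 14.1833 pos [619.1 -84.1 211.8] slide mm [ 0.5 -0.8 -2.2] rot [ 0.05  0.22 -0.13] F [ 0.6  0.1 -1.3] w 11.4 q [  11.   27.  -10.  105.    6.   49. -102.]
[-0.00016112 -0.09342055  0.12179145]
```

Call:
carry_out --motion '[{"slide": [0,0,0],"delta_rot": [0,0,2],"claw": 1},{"slide": [0,0,0],"delta_rot": [0,0,4],"claw": 1},{"slide": [0,0,0],"delta_rot": [0,0,6],"claw": 1},{"slide": [0,0,0],"delta_rot": [0,0,8],"claw": 1},{"slide": [0,0,0],"delta_rot": [0,0,10],"claw": 1}]'

```text
clock: 14.6
tcp_pos: [619.1, -84.2, 211.8]
eef_rot: [[0.941, -0.338, -0.004], [-0.338, -0.941, -0.0], [-0.003, 0.002, -1.0]]
force: [0.1, -0.2, -2.0]
width: 11.6
```

Call:
carry_out --motion '[{"slide": [0,0,0],"delta_rot": [0,0,2],"claw": 1},{"slide": [0,0,0],"delta_rot": [0,0,4],"claw": 1},{"slide": [0,0,0],"delta_rot": [0,0,6],"claw": 1},{"slide": [0,0,0],"delta_rot": [0,0,8],"claw": 1},{"slide": [0,0,0],"delta_rot": [0,0,9.8],"claw": 1}]'

```text
clock: 15.02
tcp_pos: [619.0, -84.3, 211.8]
eef_rot: [[0.869, -0.494, -0.004], [-0.494, -0.869, -0.0], [-0.003, 0.002, -1.0]]
force: [0.6, -0.2, -2.2]
width: 11.4
```

Call:
carry_out --motion '[{"slide": [0,0,0],"delta_rot": [0,0,0],"claw": 1},{"slide": [0,0,0],"delta_rot": [0,0,0],"claw": 1},{"slide": [0,0,0],"delta_rot": [0,0,0],"claw": 1},{"slide": [0,0,0],"delta_rot": [0,0,0],"claw": 1},{"slide": [0,0,0],"delta_rot": [0,0,0],"claw": 1}]'

```text
clock: 15.43
tcp_pos: [619.0, -84.3, 211.8]
eef_rot: [[0.87, -0.493, -0.004], [-0.493, -0.87, -0.0], [-0.003, 0.002, -1.0]]
force: [1.3, -1.1, -1.9]
width: 11.5
```

```bash
python3 - <<'E'
from h import *
go(619.7,-83.4,214,-29.6)
print(ctrl.get_state()["wrist_torque"])
im=ctrl.capture("wrist");cv2.imwrite("pics/w15.png",im)
im=ctrl.capture("side");cv2.imwrite("pics/s15.png",cv2.resize(im[190:330,180:340],None,fx=4,fy=4,interpolation=cv2.INTER_CUBIC))
im=ctrl.capture("top");cv2.imwrite("pics/t15.png",cv2.resize(im[150:290,160:420],None,fx=3,fy=3,interpolation=cv2.INTER_CUBIC))
E
```

```text
clock 15.4333 pos [619.  -84.3 211.8] slide mm [ 0.2 -1.1 -2.2] rot [0.13 0.19 0.03] F [ 1.3 -1.1 -1.9] w 11.5 q [   7.   27.   -5.  105.    3.   48. -119.]
[-0.06929511 -0.08504299 -0.01360831]
```

View pics/w15.png

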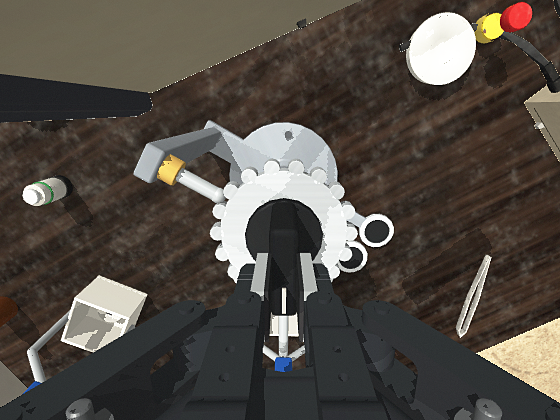

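View pics/s15.png

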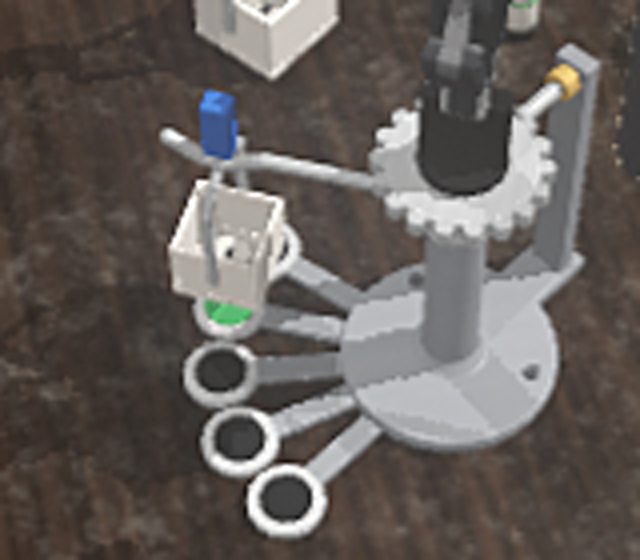

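View pics/t15.png

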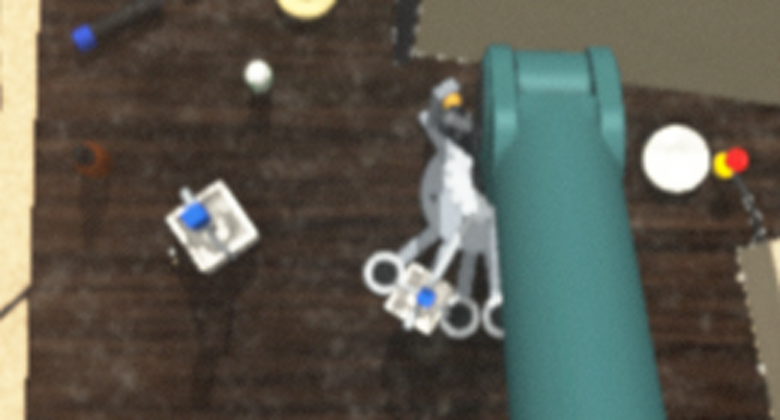

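Call:
carry_out --motion '[{"slide": [0,0,0],"delta_rot": [0,0,0],"claw": 1},{"slide": [0,0,0],"delta_rot": [0,0,0],"claw": 1},{"slide": [0,0,0],"delta_rot": [0,0,0],"claw": 1},{"slide": [0,0,0],"delta_rot": [0,0,0],"claw": 1},{"slide": [0,0,0],"delta_rot": [0,0,0],"claw": 1}]'

```text
clock: 16.0
tcp_pos: [619.1, -84.2, 211.8]
eef_rot: [[0.87, -0.494, -0.004], [-0.494, -0.87, -0.0], [-0.003, 0.002, -1.0]]
force: [-0.1, -0.6, -2.8]
width: 11.3
```

Call:
carry_out --motion '[{"slide": [0,0,0],"delta_rot": [0,0,0],"claw": 1},{"slide": [0,0,0],"delta_rot": [0,0,0],"claw": 1},{"slide": [0,0,0],"delta_rot": [0,0,0],"claw": 1},{"slide": [0,0,0],"delta_rot": [0,0,0],"claw": 1},{"slide": [0,0,0],"delta_rot": [0,0,0],"claw": 1}]'

```text
clock: 16.42
tcp_pos: [619.0, -84.3, 211.7]
eef_rot: [[0.87, -0.494, -0.004], [-0.494, -0.87, -0.0], [-0.003, 0.002, -1.0]]
force: [-0.3, -0.2, -2.4]
width: 11.9
```

```bash
python3 - <<'E'
from h import *
go(619.7,-83.4,214,-29.6)
print(ctrl.get_state()["wrist_torque"])
im=ctrl.capture("side");S=cam("side")
for d in (148.4,150.4,152.4): print(d,proj(S,[619+158*np.cos(np.radians(d)),-83.8+158*np.sin(np.radians(d)),153]))
cv2.imwrite("pics/s16.png",cv2.resize(im[190:330,180:340],None,fx=4,fy=4,interpolation=cv2.INTER_CUBIC))
E
```

```text
clock 16.4167 pos [619.  -84.3 211.7] slide mm [ 0.1 -1.1 -2.3] rot [0.13 0.18 0.02] F [-0.3 -0.2 -2.4] w 11.9 q [   7.   27.   -5.  105.    3.   48. -119.]
[-0.11367568 -0.10438824 -0.03603457]
148.4 [223.34729186 222.19648198]
150.4 [222.51300511 224.15311698]
152.4 [221.76058368 226.14046281]
```

View pics/s16.png

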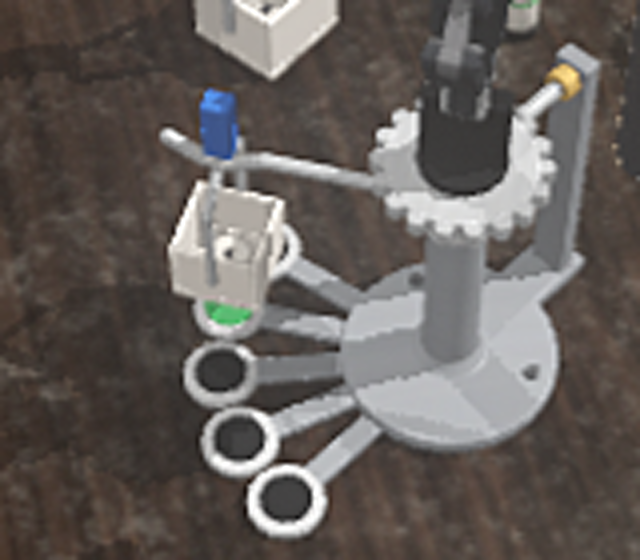

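```bash
python3 -c "
from rig import ctrl
print(ctrl.close_job())"
```

```text
the job is handed in; nothing more can be done
None
```

The smaller white basket hangs by its bail in the hook's dip, and the knob is at the third stop. I handed the job in at about 16.5 s with the knob still gripped.

- **Basket:** I released it on the hook, and it stayed hanging through the whole turn. In the last side picture it hangs level over the green pad.
- **Knob angle:** I turned it clockwise past the first and second stops to the third, 60.0° by the tool's yaw (30.4° to −29.6°). I counted stops by angle, because the clicks did not show clearly in the force readings.
- **Third-stop check:** The hook tip appears at about (222, 224) in the side picture. The position calculated for the third stop is (222.5, 224.2).
- **Seating:** The twisting torque left at the wrist was about −0.04 Nm, against 0.3 Nm to leave a stop, and forces were under 3 N, so the knob sits in the stop without strain.
- **Bystanders:** I never approached the bottle, the objective or the wafer box. In the top view after the turn all three look unmoved.

**Disagreements:**
- **Jaw width:** The gripper read 9 mm on the 14 mm tab and 11.5 mm on the 14 mm bar. The pictures showed both held, and neither slipped.
- **Head axis:** My position estimates for the head's axis differed by about 2 mm between views. The turn showed no side load from that.

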